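# Free a seized liner cup from its digestion-vessel jacket

### The arm

A 6-joint arm with a two-finger parallel gripper is mounted at the origin on a cart in front of the work surface, level with it; the furniture and walls round the work are solid. World frame = base frame: x ahead of the robot, y to its left, z up, the work surface at z = 0. Lengths are in m, angles in degrees, forces in N, time in s.
With the tool pointing down it reaches from about 0.35 to 0.875 m from the base axis. Payload 4.2 kg.
Tool frame: the origin (TCP) lies on the centre line of the jaws, within the pads' length; the fingertips stand 25 mm ahead of it and the grasp point (between the pads) lies 6 mm ahead of it; z points along the fingers, y is the line along which they close (so a half turn about z gives the same grasp; the last joint's range is limited). The gripper opens to 87 mm and grips with 3 to 60 N. Pads are 19 mm wide; open, the fingers measure 117 mm over their backs; the gripper's body (75 mm by 190 mm) begins 51 mm behind the grasp point.
Start: joints at [81.853, 22.042, 0.453, 0, -68.411, -14.817], TCP at [0.244, 0.575, 0.248] pointing down, gripper open.
Joint ranges: [-179.83, 179.83], [-69.29, 118.12], [-61.27, 80.66], [-181.25, 117.63], [-171.15, -9.14], [-177.46, 177.46]. Speed limits (degrees/s): [159.86, 159.86, 180, 180, 180, 180].

### API

Orientations are given as a 3x3 rotation matrix whose columns are the frame's x, y, z axes.
In Python, from station import r gives the robot as it stands.
- The arm moves only by the tool move_arm, never from a script. Its argument "series" is a list of rows, each an object with "grip": the opening, from 0 (shut) to 1 (fully open); "xyz": the shift along the tool's x, y, z in mm, a list of three; "angular": the turn, a rotation vector about the tool's x, y, z in rad, a list of three. A call has 1 to 10 rows; each row is the pose to reach, as a shift and turn from the pose commanded when the call began, along the tool's axes at that moment; what a row does not reach only later rows make up. A row lasts 1/10 s, in which the tool goes at most 50 mm and 8.59 degrees, less where a joint would pass 70% of its speed; a pose out of reach is approached as far as the arm can. A call with a gripper value outside its range is refused whole. The fingers move at their own pace and stop on an object; the grip force is fixed at half the most. Time passes only in rows, so rows that repeat a pose let the fingers close. It gives the time, the measured TCP pose, the force, the opening and the grip force at its end, in the units of the state.
- r.sense(): the state, without advancing time (a new reading comes with each control period).
- r.capture(name): name is "side" or "top"; returns a dict with "img" (480x640x3 uint8, red, green, blue), "camera_matrix" (3x3 intrinsics, pixels), "rvec" (rotation vector, rad) and "tvec" (3), from world to camera coordinates, as OpenCV has them. Camera axes: x right, y down, z forward; pixel columns grow to the right and rows downward; lengths in m; the calibration is good to about 2 mm. A picture is of the moment at which its call begins. There is no depth.
- r.finish_job(): hands the job in; it is judged then, once.
The state is a dict: "time_s": time; "joints": joint angles; "joint_velocities": joint speeds; "effort": joint torques, N m; "tcp_pos": TCP position; "ee_rot": TCP orientation; "wrist_force": force on the tool from outside, world axes, zero at the start; "moment": the same for the moment, N m; "gripper_width": opening from 0.0 (shut) to 1.0 (fully open); "gripper_force": force on a finger pad.
Only numpy, scipy, OpenCV 4.12 (cv2) and the standard library are available. Lean on these libraries where they do the work, as an engineer would, in place of code of your own. Each camera call takes 0.05 s, during which the arm holds its last target. There are 200 camera calls.

### The job

The white liner cup has seized in its dark grey aluminium jacket, which stands loose in the blue hexagonal holder. Swing the hold-down bar off the vessel to its stop, then take the liner by its rim, turn it by 45 degrees or so in the jacket while drawing it up, so that it comes out and the jacket stays down in the holder. Stand the liner upright in the steel tray, setting it down gently, and knock nothing over.

Things in the scene. Friction and masses are not known exactly. Their poses are not given: they have to be found in the camera images.
- liner_center (a point): white round liner cup, open at the top, 84 mm tall, 75 mm diameter, wall 9 mm, bore 57 mm across and 73 mm deep, about 0.25 kg. The point is its centre, 42 mm above its underside and 42 mm below its rim; z is its axis. Its rim starts 20 mm above the jacket's mouth: pinch the wall from above, one finger inside and one outside.
- liner: the same liner; origin at the centre of its underside. Its foot is seized by friction (about 13 N; 0.5 N m in turning) over the first 6 mm of lift, then free. Pulled straight it brings the jacket up too; while it turns about its own axis, either way, the friction acts round, not along, and it rises at up to 10 mm per rad of turn (1 rad is enough). Play 2 mm to each side, so turn about its true axis.
- jacket: round dark grey aluminium jacket, 95 mm diameter at the mouth, 74 mm tall, 0.62 kg, with a hexagonal foot 92 mm across flats; origin at the centre of its underside, z up; its x is the liner's x at the start. It stands loose in the holder's socket, which keeps it from turning but not from rising.
- holder: fixed dark base plate, its blue hexagonal socket (wall top 26 mm above the bench) round the jacket's foot; origin on the bench under the vessel's axis, x towards the bar's pin, z up. The socket's floor is 8 mm above the bench, so at the start the jacket's mouth is 82 mm and the liner's rim 102 mm above the bench.
- bar_pin (a point): upright pin about which the hold-down bar turns, 75 mm from the vessel's axis along the holder's x, at the height of the bar's underside (110 mm above the bench)
- swing_bar (a joint): steel hold-down bar 20 mm wide, 9 mm thick, underside 110 mm above the bench, lying across the vessel. Angle in rad: 0 = from the pin along the holder's -x, straight across the vessel; grows as the free end swings clockwise seen from above, to the holder's +y; 1.4 = at its stop, clear of the vessel. Stiff (0.12 N m), stays where left.
- bar_knob (a point): black upright knob at the bar's free end, 20 mm diameter, 145 mm from the pin; the point is its middle, 134 mm above the bench; it reaches from 123 to 147 mm above the bench
- tray: shallow steel tray, 139 x 219 x 20 mm outside (long side along its y), floor 2 mm thick, loose on the bench; origin at the centre of its underside
- amber_bottle: amber glass bottle, 58 mm diameter, 154 mm tall, a bystander; origin at the centre of its underside
- beaker: clear 100 ml beaker, 52 mm diameter, 66 mm tall, a bystander; origin at the centre of its underside
- dropper_bottle: dropper bottle with a red teat, 30 mm diameter, 90 mm tall, a bystander; origin at the centre of its underside

How it is judged (in metres and radians):
On the way, in this order (a step that is already met when the one before it is completed fails the run):
1. the hold-down bar is swung against its stop (value of joint swing_bar above 1.3 rad), for 0.2 s.
2. the liner is turned in the jacket by at least 20 degrees while its foot is still inside (angle between the x axis of liner_center and the x axis of jacket, either way round above 0.35 rad and z of liner_center in the frame of jacket below 0.11 m), for 0.1 s.
3. the liner is drawn clear above the jacket, which is still down in the holder (z of liner_center in the frame of jacket above 0.118 m and z of jacket in the frame of holder below 0.012 m), for 0.1 s.
At the end, for the whole second after the job is handed in: The bar is at its stop (1.25 rad or more), the jacket is down in the holder (lifted by less than 4 mm), and the liner stands at rest, upright to 0.1 rad, on the floor of the tray, the tray flat on the bench (value of joint swing_bar above 1.25 rad and z of jacket in the frame of holder below 0.012 m and z of liner_center in the frame of tray between 0.036 and 0.052 m and x of liner_center in the frame of tray between -0.04 and 0.04 m and y of liner_center in the frame of tray between -0.08 and 0.08 m and angle between liner_center's own z axis and vertical below 0.1 rad and height (world z) of tray below 0.01 m and angle between tray's own z axis and vertical below 0.05 rad and linear speed of liner below 0.02 m/s); the robot touches nothing.
It fails at once if the jacket is pulled up in the holder by more than 8 mm (z of jacket in the frame of holder above 0.016 m).
It fails at once if the liner is dropped or slammed into the tray (more than 60 N) (contact force between liner and tray above 60 N).
It fails at once if a bottle or the beaker is knocked over (angle between any of amber_bottle, beaker, dropper_bottle's own z axis and vertical above 0.5 rad).
It also fails if it takes over 61 s, if anything falls off the work surface, if the arm or the gripper's body presses on something with over 40 N, if the wrist force passes 120 N, or if a joint passes its speed limit or range.

## Working session

There is one attempt and no reset: what is moved stays moved. The work goes in short steps, Python scripts to look and compute and a tool call to move; the robot and the scene stay as the last step left them, time stands still between calls to the robot, and variables do not carry over. Pictures are saved under pics/ and viewed, at most 10 in all, crops included, and the job is handed in when it is done.

Besides the shell and the picture viewer there is one more tool, called after "Call:" by a JSON object that holds its "api" and its "payload", one argument or row to a line. move_arm: Moves the arm, as the interface text tells. Its arguments: {"type":"object","properties":{"series":{"type":"array"}},"required":["series"]}

```bash
mkdir -p pics; cat > h.py <<'E'
from station import r
import cv2, numpy as np
def cap(n,f=None):
    c=r.capture(n)
    if f: cv2.imwrite('pics/'+f,c['img'][:,:,::-1])
    return c
def ray(c,uv,z):
    K=np.array(c['camera_matrix'],float);R,_=cv2.Rodrigues(np.array(c['rvec'],float));t=np.array(c['tvec'],float).ravel()
    o=-R.T@t
    d=R.T@np.linalg.inv(K)@np.array([uv[0],uv[1],1.])
    return o+d*(z-o[2])/d[2]
def proj(c,p):
    return cv2.projectPoints(np.array([p],float),np.array(c['rvec'],float),np.array(c['tvec'],float),np.array(c['camera_matrix'],float),None)[0].ravel()
E
python3 - <<'E'
from h import *
np.set_printoptions(precision=4,suppress=True)
for n in('top','side'):
    c=cap(n,n+'1.png');R,_=cv2.Rodrigues(np.array(c['rvec'],float));print(n,-R.T@np.array(c['tvec']).ravel(),R[2],c['camera_matrix'])
print(r.sense())
E
```

```text
top [0.3992 0.0998 1.6775] [ 0.0861  0.0125 -0.9962] [[510.1428   0.     326.1204]
 [  0.     510.1428 233.1997]
 [  0.       0.       1.    ]]
side [-0.2394 -0.2378  1.5585] [ 0.4475  0.2068 -0.87  ] [[620.307    0.     329.2658]
 [  0.     620.307  239.5527]
 [  0.       0.       1.    ]]
{'time_s': 0.1, 'joints': array([ 81.8526,  22.0854,   0.3873,  -0.0249, -68.4131, -14.8167]), 'joint_velocities': array([ 0.0283, -0.1508,  0.1309,  0.1032,  0.0288,  0.0084]), 'effort': array([ -0.0011, -39.1693,  18.7934,   4.2319,   0.0134,  -0.0001]), 'tcp_pos': array([0.2436, 0.575 , 0.2466]), 'ee_rot': array([[ 0.9207, -0.3903, -0.0007],
       [-0.3903, -0.9207, -0.0019],
       [ 0.0001,  0.002 , -1.    ]]), 'wrist_force': array([ 0.7637, -0.548 ,  0.2809]), 'moment': array([-0.0566,  0.0172,  0.0206]), 'gripper_force': 0.0, 'gripper_width': 1.0031053763850541}
```

View pics/top1.png

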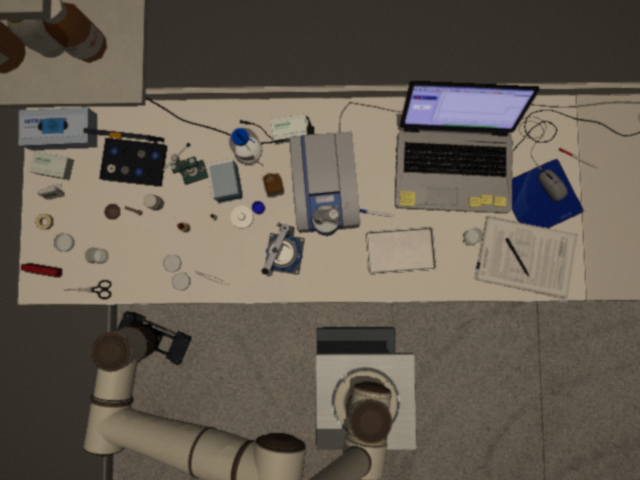

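View pics/side1.png

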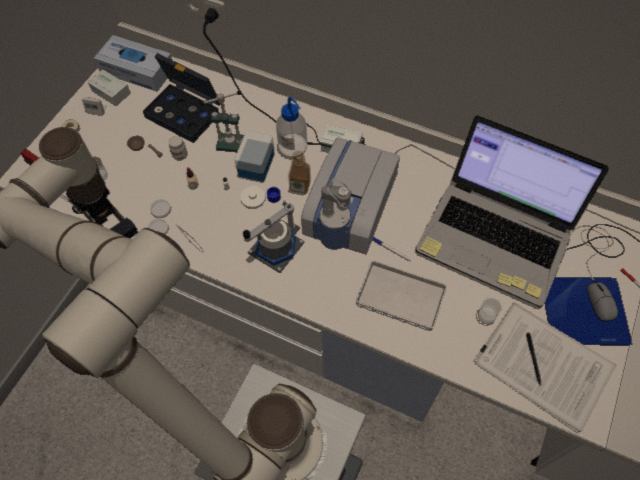

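The holder is at about (285,252) in the top view and (272,240) in the side view. The tray is at about (400,250) in top and (401,295) in side. I'll enlarge the vessel in both views.

```bash
python3 - <<'E'
import cv2,numpy as np
a=cv2.imread('pics/top1.png')[215:285,245:325];b=cv2.imread('pics/side1.png')[195:275,230:315]
f=lambda i:cv2.resize(cv2.convertScaleAbs(i,alpha=1.6),(400,400*i.shape[0]//i.shape[1]),interpolation=cv2.INTER_CUBIC)
a,b=f(a),f(b);o=np.zeros((400,800,3),np.uint8);o[:a.shape[0],:400]=a;o[:b.shape[0],400:]=b
cv2.imwrite('pics/z1.png',o);print(a.shape,b.shape)
E
```

```text
(350, 400, 3) (376, 400, 3)
```

View pics/z1.png

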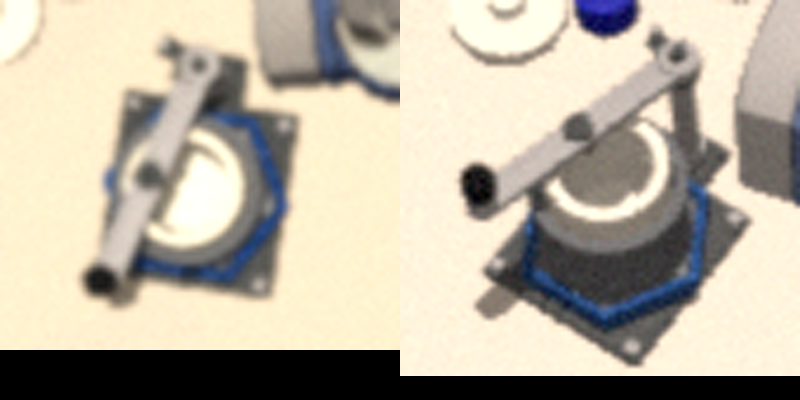

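```bash
cat >> h.py <<'E'
def tri(ct,cs,ut,us):
    A=[];
    for c,u in((ct,ut),(cs,us)):
        R,_=cv2.Rodrigues(np.array(c['rvec'],float));P=np.array(c['camera_matrix'])@np.c_[R,np.array(c['tvec']).ravel()]
        A.append(P)
    X=cv2.triangulatePoints(A[0],A[1],np.array(ut,float).reshape(2,1),np.array(us,float).reshape(2,1)).ravel();return X[:3]/X[3]
E
python3 - <<'E'
from h import *
np.set_printoptions(precision=4,suppress=True)
ct,cs=cap('top'),cap('side')
for n,a,b,z in(('knobtop',(265,271),(247,234),.147),('pin',(284.8,227.8),(288.6,206),.122),('rim',(284,253),(273.6,229),.102)):
    print(n,tri(ct,cs,a,b),ray(ct,a,z),ray(cs,b,z))
# white rim + tray + dark/hull masks
for c,n,roi in((ct,'top',(245,215,325,285)),(cs,'side',(230,195,315,275))):
    im=c['img'];hsv=cv2.cvtColor(im,cv2.COLOR_RGB2HSV)
    x0,y0,x1,y1=roi
    blue=((hsv[...,0]>100)&(hsv[...,0]<125)&(hsv[...,1]>140)).astype(np.uint8)
    s=blue[y0:y1,x0:x1];ys,xs=np.nonzero(s)
    print(n,'blue',xs.min()+x0,xs.max()+x0,ys.min()+y0,ys.max()+y0)
# plate: non-beige low brightness blob in top
for c,n,pt in((ct,'top',(400,250)),(cs,'side',(401,295))):
    g=cv2.cvtColor(c['img'],cv2.COLOR_RGB2GRAY);print(n,'bg/tray',g[pt[1],pt[0]],g[pt[1]-35,pt[0]-60],g[pt[1]-20:pt[1]+30:2,pt[0]],c['img'][pt[1],pt[0]],c['img'][pt[1]+35,pt[0]-50])
E
```

```text
knobtop [0.4192 0.3063 0.1317] [0.4196 0.3032 0.147 ] [0.4117 0.3013 0.147 ]
pin [0.5504 0.2481 0.1212] [0.5515 0.2459 0.122 ] [0.5492 0.2493 0.122 ]
rim [0.4724 0.2534 0.1134] [0.4752 0.2504 0.102 ] [0.4766 0.26   0.102 ]
top blue 273 300 238 270
side blue 256 294 195 264
top bg/tray 158 68 [ 95 147 155 155 155 155 153 153 155 156 158 159 159 161 161 162 158 161
 159 156 131 122 154 155 154] [170 156 135] [164 150 128]
side bg/tray 145 154 [135 147 143 143 141 145 143 143 143 145 145 143 146 146 144 148 149 146
 146 151 145 135  82 101 155] [157 142 130] [166 153 138]
```

The bar starts about 0.3 rad towards +y. The knob is at about (0.418, 0.305) and the stop is near bearing 94°. The tool's y axis already lies along the knob's tangent, so I'll straddle the knob.

Call:
{"api": "move_arm", "payload": {
  "series": [
    {"grip": 0.5,"xyz": [40,27,0],"angular": [0,0,0]},
    {"grip": 0.5,"xyz": [80,54,0],"angular": [0,0,0]},
    {"grip": 0.5,"xyz": [120,82,0],"angular": [0,0,0]},
    {"grip": 0.5,"xyz": [160,109,0],"angular": [0,0,0]},
    {"grip": 0.5,"xyz": [200,136,0],"angular": [0,0,0]},
    {"grip": 0.5,"xyz": [235,160,0],"angular": [0,0,0]},
    {"grip": 0.5,"xyz": [266,181,0],"angular": [0,0,0]},
    {"grip": 0.5,"xyz": [266,181,0],"angular": [0,0,0]},
    {"grip": 0.5,"xyz": [266,181,20],"angular": [0,0,0]},
    {"grip": 0.5,"xyz": [266,181,40],"angular": [0,0,0]}
  ]
}}

```text
time_s: 1.2
tcp_pos: [0.4184, 0.3053, 0.2076]
ee_rot: [[0.92, -0.391, 0.001], [-0.391, -0.92, 0.002], [0.0, -0.002, -1.0]]
wrist_force: [-0.6, -0.1, 0.4]
gripper_width: 0.501
gripper_force: 0.0
```

```bash
python3 - <<'E'
from h import *
np.set_printoptions(precision=4,suppress=True)
ct,cs=cap('top'),cap('side')
f=lambda i:cv2.resize(cv2.convertScaleAbs(i[:,:,::-1],alpha=1.6),(400,400),interpolation=cv2.INTER_CUBIC)
cv2.imwrite('pics/z2.png',np.hstack([f(ct['img'][200:300,220:320]),f(cs['img'][180:280,210:310])]))
s=r.sense();print(s['tcp_pos'],s['ee_rot'],s['joints'])
E
```

```text
[0.4166 0.3039 0.2049] [[ 0.9206 -0.3906 -0.0045]
 [-0.3906 -0.9206 -0.0044]
 [-0.0024  0.0058 -1.    ]] [ 54.1263  13.7361 -18.1517  -0.0726 -58.4655  12.9221]
```

View pics/z2.png

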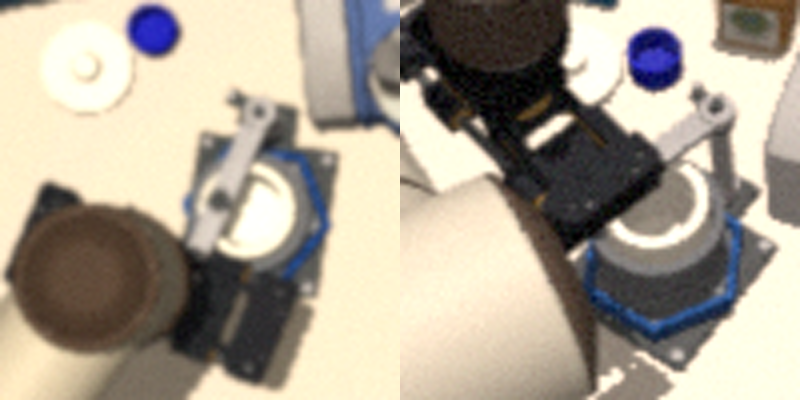

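The gripper hangs over the knob, which it hides in both views. I'll lower it to straddle the knob and check the force.

Call:
{"api": "move_arm", "payload": {
  "series": [
    {"grip": 0.5,"xyz": [0,0,15],"angular": [0,0,0]},
    {"grip": 0.5,"xyz": [0,0,30],"angular": [0,0,0]},
    {"grip": 0.5,"xyz": [0,0,40],"angular": [0,0,0]},
    {"grip": 0.5,"xyz": [0,0,50],"angular": [0,0,0]},
    {"grip": 0.5,"xyz": [0,0,55],"angular": [0,0,0]},
    {"grip": 0.5,"xyz": [0,0,55],"angular": [0,0,0]}
  ]
}}

```text
time_s: 1.9
tcp_pos: [0.418, 0.3049, 0.1521]
ee_rot: [[0.921, -0.39, -0.001], [-0.39, -0.921, -0.001], [-0.0, 0.001, -1.0]]
wrist_force: [0.0, -0.6, 0.1]
gripper_width: 0.501
gripper_force: 0.0
```

Call:
{"api": "move_arm", "payload": {
  "series": [
    {"grip": 0.5,"xyz": [1,-17.3,0],"angular": [0,0,0.12]},
    {"grip": 0.5,"xyz": [4.1,-34.3,0],"angular": [0,0,0.24]},
    {"grip": 0.5,"xyz": [9.3,-50.9,0],"angular": [0,0,0.36]},
    {"grip": 0.5,"xyz": [16.3,-66.7,0],"angular": [0,0,0.48]},
    {"grip": 0.5,"xyz": [25.2,-81.6,0],"angular": [0,0,0.6]},
    {"grip": 0.5,"xyz": [34,-93.1,0],"angular": [0,0,0.7]},
    {"grip": 0.5,"xyz": [43.8,-103.7,0],"angular": [0,0,0.8]},
    {"grip": 0.5,"xyz": [54.7,-113.2,0],"angular": [0,0,0.9]},
    {"grip": 0.5,"xyz": [66.4,-121.6,0],"angular": [0,0,1.0]},
    {"grip": 0.5,"xyz": [66.4,-121.6,0],"angular": [0,0,1.0]}
  ]
}}

```text
time_s: 2.9
tcp_pos: [0.5281, 0.3915, 0.1528]
ee_rot: [[0.169, -0.986, 0.001], [-0.986, -0.169, 0.001], [-0.001, -0.001, -1.0]]
wrist_force: [-0.6, 0.1, -0.4]
gripper_width: 0.501
gripper_force: 0.0
```

Call:
{"api": "move_arm", "payload": {
  "series": [
    {"grip": 0.5,"xyz": [0.1,-5.8,0],"angular": [0,0,0.04]},
    {"grip": 0.5,"xyz": [0.5,-11.5,0],"angular": [0,0,0.08]},
    {"grip": 0.5,"xyz": [1,-17.3,0],"angular": [0,0,0.12]},
    {"grip": 0.5,"xyz": [1.6,-21.6,0],"angular": [0,0,0.15]},
    {"grip": 0.5,"xyz": [1.6,-21.6,0],"angular": [0,0,0.15]}
  ]
}}

```text
time_s: 3.4
tcp_pos: [0.5483, 0.3932, 0.1528]
ee_rot: [[0.021, -1.0, 0.0], [-1.0, -0.021, 0.0], [-0.0, -0.0, -1.0]]
wrist_force: [0.4, 0.4, 0.4]
gripper_width: 0.5
gripper_force: 0.0
```

Still no stop force, so I'll continue in small steps.

Call:
{"api": "move_arm", "payload": {
  "series": [
    {"grip": 0.5,"xyz": [0,-3,0],"angular": [0,0,0]},
    {"grip": 0.5,"xyz": [0,-6,0],"angular": [0,0,0]},
    {"grip": 0.5,"xyz": [0,-9,0],"angular": [0,0,0]},
    {"grip": 0.5,"xyz": [0,-9,0],"angular": [0,0,0]}
  ]
}}

```text
time_s: 3.8
tcp_pos: [0.5577, 0.3933, 0.1526]
ee_rot: [[0.02, -1.0, 0.0], [-1.0, -0.02, 0.0], [-0.0, -0.0, -1.0]]
wrist_force: [0.1, -0.7, 0.1]
gripper_width: 0.501
gripper_force: 0.0
```

```bash
python3 - <<'E'
from h import *
np.set_printoptions(precision=4,suppress=True)
ct,cs=cap('top'),cap('side')
f=lambda i:cv2.resize(cv2.convertScaleAbs(i[:,:,::-1],alpha=1.6),(400,400),interpolation=cv2.INTER_CUBIC)
cv2.imwrite('pics/z3.png',np.hstack([f(ct['img'][200:300,220:320]),f(cs['img'][180:280,210:310])]))
s=r.sense();print(s['tcp_pos'],s['wrist_force'])
E
```

```text
[0.5575 0.3932 0.1525] [ 0.6609 -0.1802 -0.1264]
```

View pics/z3.png

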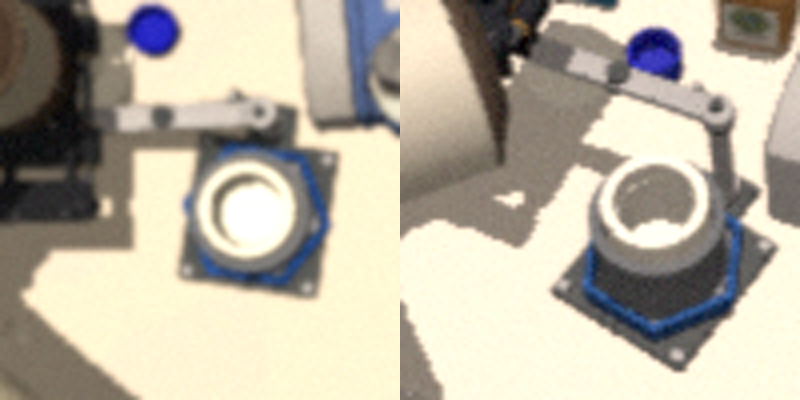

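The bar now lies nearly along +y, from the pin at (262,112) in the left crop, clear of the vessel. I'll push until I feel the stop.

Call:
{"api": "move_arm", "payload": {
  "series": [
    {"grip": 0.5,"xyz": [0,-2,0],"angular": [0,0,0]},
    {"grip": 0.5,"xyz": [0,-4,0],"angular": [0,0,0]},
    {"grip": 0.5,"xyz": [0,-4,0],"angular": [0,0,0]}
  ]
}}

```text
time_s: 4.2
tcp_pos: [0.5615, 0.3934, 0.1525]
ee_rot: [[0.02, -1.0, 0.0], [-1.0, -0.02, 0.0], [-0.0, -0.0, -1.0]]
wrist_force: [0.6, 0.2, -0.3]
gripper_width: 0.501
gripper_force: 0.0
```

```bash
python3 - <<'E'
from h import *
np.set_printoptions(precision=4,suppress=True)
ct,cs=cap('top'),cap('side')
print(r.sense()['wrist_force'])
# bar direction: light-grey pin cap & middle boss pixels from the crop (x/4+220,y/4+200)
for a,b,z in(((262,112),(317,108),.12),((163,117),(217,72),.12)):
    ut=(a[0]/4+220,a[1]/4+200);us=(b[0]/4+210,b[1]/4+180);us=((b[0])/4+210,b[1]/4+180)
    print(ray(ct,ut,z),ray(cs,us,z))
# rim: bright pixels inside crops, ellipse of convex hull
for c,n,cx in((ct,'top',(281.5,252.5)),(cs,'side',(274,228))):
    g=cv2.cvtColor(c['img'],cv2.COLOR_RGB2GRAY).astype(np.float32)
    big=cv2.resize(g[int(cx[1])-20:int(cx[1])+20,int(cx[0])-20:int(cx[0])+20],None,fx=4,fy=4,interpolation=cv2.INTER_CUBIC)
    for th in(110,130,145):
        m=(big>th).astype(np.uint8);k,lab,st,ce=cv2.connectedComponentsWithStats(m)
        best=[i for i in range(1,k) if st[i,0]>1 and st[i,1]>1 and st[i,0]+st[i,2]<159 and st[i,1]+st[i,3]<159 and st[i,4]>300]
        for i in best:
            cn=cv2.findContours((lab==i).astype(np.uint8),cv2.RETR_EXTERNAL,cv2.CHAIN_APPROX_NONE)[0][0]
            e=cv2.fitEllipse(cv2.convexHull(cn));u=((e[0][0]+.5)/4-.5+int(cx[0])-20,(e[0][1]+.5)/4-.5+int(cx[1])-20)
            print(n,th,np.round(u,2),np.array(e[1])/4,ray(c,u,.102))
# hole / plate screws etc skip; tray outline
for c,n,roi in((ct,'top',(350,215,450,285)),(cs,'side',(340,250,460,340))):
    x0,y0,x1,y1=roi;g=cv2.cvtColor(c['img'],cv2.COLOR_RGB2GRAY)[y0:y1,x0:x1]
    m=(g<130).astype(np.uint8);k,lab,st,_=cv2.connectedComponentsWithStats(m,connectivity=8);i=1+np.argmax(st[1:,4])
    pts=np.argwhere(lab==i)[:,::-1].astype(np.float32)+[x0,y0]
    W=np.array([ray(c,p,.02)[:2] for p in pts],np.float32);q=cv2.minAreaRect(W);print(n,st[i],q)
E
```

```text
[-0.9101 -0.0564  0.5889]
[0.5511 0.2439 0.12  ] [0.5481 0.2469 0.12  ]
[0.548  0.3201 0.12  ] [0.5457 0.3231 0.12  ]
top 110 [281.04 251.84] [24.5448 24.8768] [0.4789 0.2596 0.102 ]
top 130 [281.08 251.88] [23.7044 24.02  ] [0.4788 0.2594 0.102 ]
top 145 [281.09 251.88] [23.0564 23.3617] [0.4788 0.2594 0.102 ]
top [ 16  12  70  42 288] ((0.4875578284263611, -0.12022044509649277), (0.1354348361492157, 0.21781395375728607), 3.4189741611480713)
side [ 16  11  90  70 809] ((0.47621026635169983, -0.11908279359340668), (0.14624159038066864, 0.21769842505455017), 3.7971019744873047)
```

Call:
{"api": "move_arm", "payload": {
  "series": [
    {"grip": 0.5,"xyz": [0,-2,0],"angular": [0,0,0]},
    {"grip": 0.5,"xyz": [0,-4,0],"angular": [0,0,0]},
    {"grip": 0.5,"xyz": [0,-4,0],"angular": [0,0,0]}
  ]
}}

```text
time_s: 4.6
tcp_pos: [0.5625, 0.3933, 0.1523]
ee_rot: [[0.02, -1.0, -0.006], [-1.0, -0.02, -0.002], [0.002, 0.006, -1.0]]
wrist_force: [-9.2, 0.9, 3.7]
gripper_width: 0.505
gripper_force: 4.3
```

The stop is reached, with 9 N on the wrist. I'll hold briefly, centre the gap on the knob, then lift.

Call:
{"api": "move_arm", "payload": {
  "series": [
    {"grip": 0.5,"xyz": [0,0,0],"angular": [0,0,0]},
    {"grip": 0.5,"xyz": [0,0,0],"angular": [0,0,0]},
    {"grip": 0.5,"xyz": [0,7,0],"angular": [0,0,0]},
    {"grip": 0.5,"xyz": [0,14,0],"angular": [0,0,0]},
    {"grip": 0.5,"xyz": [0,14,-10],"angular": [0,0,0]},
    {"grip": 0.5,"xyz": [0,14,-30],"angular": [0,0,0]},
    {"grip": 0.5,"xyz": [0,14,-60],"angular": [0,0,0]},
    {"grip": 0.5,"xyz": [0,14,-100],"angular": [0,0,0]},
    {"grip": 0.5,"xyz": [0,14,-100],"angular": [0,0,0]}
  ]
}}

```text
time_s: 5.5
tcp_pos: [0.5542, 0.3948, 0.261]
ee_rot: [[0.021, -1.0, 0.012], [-1.0, -0.021, 0.009], [-0.008, -0.012, -1.0]]
wrist_force: [-1.2, -0.5, 0.3]
gripper_width: 0.5
gripper_force: 0.0
```

```bash
python3 - <<'E'
from h import *
np.set_printoptions(precision=4,suppress=True)
ct,cs=cap('top'),cap('side')
s=r.sense();print(s['tcp_pos'],s['joints'])
for c,n,cx,H in((ct,'top',(281,252),20),(cs,'side',(274,229),26)):
    g=cv2.cvtColor(c['img'],cv2.COLOR_RGB2GRAY).astype(np.float32);x0,y0=cx[0]-H,cx[1]-H
    big=cv2.resize(g[y0:y0+2*H,x0:x0+2*H],None,fx=4,fy=4,interpolation=cv2.INTER_CUBIC)
    for th in(95,110,130,145):
        k,lab,st,ce=cv2.connectedComponentsWithStats((big>th).astype(np.uint8))
        for i in range(1,k):
            if st[i,4]<300: continue
            cn=max(cv2.findContours((lab==i).astype(np.uint8),cv2.RETR_EXTERNAL,cv2.CHAIN_APPROX_NONE)[0],key=len)
            e=cv2.fitEllipse(cv2.convexHull(cn));u=((e[0][0]+.5)/4-.5+x0,(e[0][1]+.5)/4-.5+y0)
            print(n,th,st[i],np.round(u,2),np.array(e[1])/4,ray(c,u,.102))
i=lambda a,al:cv2.resize(cv2.convertScaleAbs(a[:,:,::-1],alpha=al),(400,400),interpolation=cv2.INTER_CUBIC)
cv2.imwrite('pics/z4.png',np.hstack([i(ct['img'][200:280,240:320],1),i(cs['img'][190:270,234:314],1)]))
for n,a,b in(('turret',(325,212),(336,190)),('instr front corner',(301,229),(311,222)),('amber',(273,176),(301,160))):print(n,tri(ct,cs,a,b))
E
```

```text
[0.5518 0.3935 0.2549] [ 49.1331  26.8957   9.215    0.0109 -72.0713 -48.0037]
top 95 [130   0  30  24 599] [297.35 234.36] [6.5095 9.1945] [0.5326 0.2089 0.102 ]
top 95 [   0   16   73  144 3924] [267.66 258.56] [20.8658 49.3504] [0.4585 0.301  0.102 ]
top 95 [  30   30  104  103 7730] [281.02 251.82] [25.4236 25.8088] [0.4789 0.2596 0.102 ]
top 110 [132   0  28  22 519] [297.16 234.28] [6.2525 8.0673] [0.5329 0.2094 0.102 ]
top 110 [   0   17   66  143 3488] [266.16 254.86] [30.9291 39.672 ] [0.47   0.3057 0.102 ]
top 110 [  32   32  100   99 6985] [281.05 251.84] [24.5821 24.9294] [0.4789 0.2595 0.102 ]
top 130 [134   0  26  20 412] [297.27 234.21] [5.4391 7.489 ] [0.5331 0.2091 0.102 ]
top 130 [   0   19   54  141 3060] [265.1  254.37] [34.8843 40.0556] [0.4715 0.309  0.102 ]
top 130 [  34   34   97   96 6082] [281.09 251.88] [23.784  24.0534] [0.4788 0.2594 0.102 ]
top 145 [136   0  24  18 305] [297.38 233.95] [4.5349 6.7664] [0.5339 0.2088 0.102 ]
top 145 [   0   21   47  139 2659] [265.04 254.57] [31.3929 36.5143] [0.4709 0.3091 0.102 ]
top 145 [  35   35   95   93 5341] [281.
[... 565 characters left out ...]
 [ 7.9441 18.1993] [0.4701 0.2187 0.102 ]
side 130 [    0     0   159   192 13071] [265.87 228.61] [38.2617 55.8005] [0.4689 0.2798 0.102 ]
side 130 [ 157    0   51   94 2363] [294.61 209.02] [13.1047 34.7802] [0.5583 0.2365 0.102 ]
side 130 [191 108  17  32 336] [269.62 240.61] [13.4989 53.0365] [0.4398 0.2532 0.102 ]
side 145 [ 172    0   36   92 2135] [298.31 213.61] [18.3043 26.6168] [0.5491 0.2206 0.102 ]
side 145 [  33    3  125  152 8348] [271.52 221.89] [31.6579 39.1156] [0.4944 0.2756 0.102 ]
side 145 [   0   68   53  122 3456] [251.   234.57] [13.5693 34.6499] [0.4355 0.3077 0.102 ]
turret [0.5842 0.1221 0.2316]
instr front corner [0.5565 0.1925 0.0651]
amber [0.7127 0.2878 0.1116]
```

View pics/z4.png

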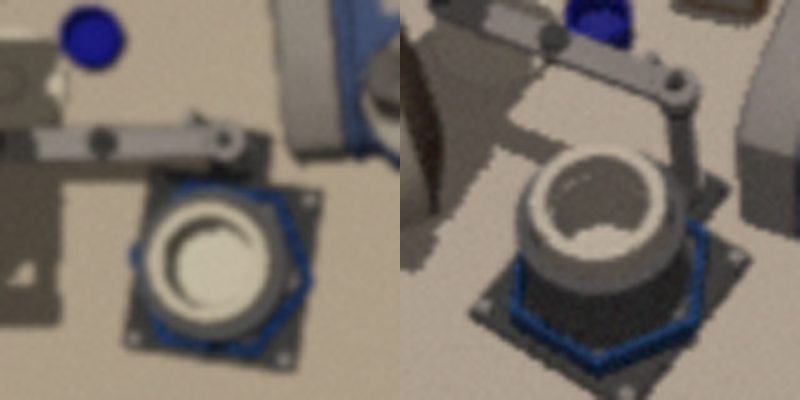

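The rim is clear. The top view puts the vessel axis at about (0.479, 0.2595), and my side-crop reading of the rim (centre ≈(198,205) in the right crop) puts it near (0.472, 0.259). Pin geometry gives (0.475, 0.256), so I'll use (0.4757, 0.2585) and pinch the wall on the robot's side.

Call:
{"api": "move_arm", "payload": {
  "series": [
    {"grip": 0.35,"xyz": [26,22,0],"angular": [0,0,0]},
    {"grip": 0.35,"xyz": [53,44,0],"angular": [0,0,0]},
    {"grip": 0.35,"xyz": [80,66,0],"angular": [0,0,0]},
    {"grip": 0.35,"xyz": [107,89,0],"angular": [0,0,0]},
    {"grip": 0.35,"xyz": [133.5,111.3,0],"angular": [0,0,0]},
    {"grip": 0.35,"xyz": [133.5,111.3,40],"angular": [0,0,0]},
    {"grip": 0.35,"xyz": [133.5,111.3,80],"angular": [0,0,0]},
    {"grip": 0.35,"xyz": [133.5,111.3,100],"angular": [0,0,0]},
    {"grip": 0.35,"xyz": [133.5,111.3,100],"angular": [0,0,0]},
    {"grip": 0.35,"xyz": [133.5,111.3,100],"angular": [0,0,0]}
  ]
}}

```text
time_s: 6.6
tcp_pos: [0.4429, 0.2574, 0.1525]
ee_rot: [[0.02, -1.0, -0.0], [-1.0, -0.02, -0.001], [0.001, 0.0, -1.0]]
wrist_force: [0.1, 1.0, -0.1]
gripper_width: 0.35
gripper_force: 0.0
```

```bash
python3 - <<'E'
from h import *
np.set_printoptions(precision=4,suppress=True)
cs=cap('side');ct=cap('top');s=r.sense();print(s['tcp_pos'],s['ee_rot'],s['wrist_force'])
i=lambda a,al:cv2.resize(cv2.convertScaleAbs(a[:,:,::-1],alpha=al),(400,400),interpolation=cv2.INTER_CUBIC)
cv2.imwrite('pics/z5.png',np.hstack([i(ct['img'][210:290,240:320],1.3),i(cs['img'][190:270,234:314],1.3)]))
R=np.array(s['ee_rot'])
for o in((0,0,.025),(0,.015,.025),(0,-.015,.025)):
    p=s['tcp_pos']+R@np.array(o)
    for c,q in((ct,(240,210)),(cs,(234,190))): print(o,(proj(c,p)-q)*5)
E
```

```text
[0.4434 0.2582 0.1538] [[ 0.0203 -0.9998  0.0019]
 [-0.9998 -0.0203  0.0015]
 [-0.0015 -0.002  -1.    ]] [0.0959 0.2698 0.0865]
(0, 0, 0.025) [203.0218 265.2616]
(0, 0, 0.025) [168.6146 219.4239]
(0, 0.015, 0.025) [203.5526 290.011 ]
(0, 0.015, 0.025) [156.0682 241.8979]
(0, -0.015, 0.025) [202.4919 240.5526]
(0, -0.015, 0.025) [181.059  197.1327]
```

View pics/z5.png

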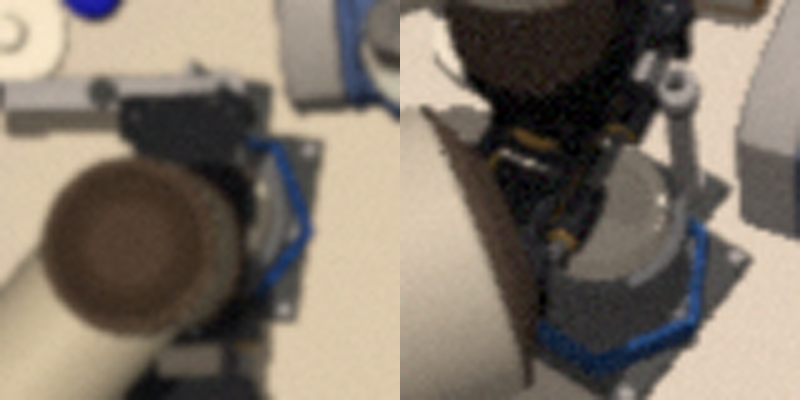

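The arm hides the vessel. The inner finger appears at about (560,235) in the right crop, over the rim's near side, as planned. I'll descend and watch the force.

Call:
{"api": "move_arm", "payload": {
  "series": [
    {"grip": 0.35,"xyz": [0,0,12],"angular": [0,0,0]},
    {"grip": 0.35,"xyz": [0,0,24],"angular": [0,0,0]},
    {"grip": 0.35,"xyz": [0,0,32],"angular": [0,0,0]},
    {"grip": 0.35,"xyz": [0,0,38],"angular": [0,0,0]},
    {"grip": 0.35,"xyz": [0,0,41],"angular": [0,0,0]},
    {"grip": 0.35,"xyz": [0,0,41],"angular": [0,0,0]},
    {"grip": 0.35,"xyz": [0,0,41],"angular": [0,0,0]}
  ]
}}

```text
time_s: 7.4
tcp_pos: [0.4428, 0.2577, 0.1117]
ee_rot: [[0.02, -1.0, 0.0], [-1.0, -0.02, 0.0], [-0.0, -0.0, -1.0]]
wrist_force: [0.2, -0.9, -0.1]
gripper_width: 0.347
gripper_force: 0.0
```

Call:
{"api": "move_arm", "payload": {
  "series": [
    {"grip": 0.2,"xyz": [0,0,0],"angular": [0,0,0]},
    {"grip": 0.14,"xyz": [0,0,0],"angular": [0,0,0]},
    {"grip": 0.14,"xyz": [0,0,0],"angular": [0,0,0]}
  ]
}}

```text
time_s: 7.7
tcp_pos: [0.4432, 0.2578, 0.112]
ee_rot: [[0.02, -1.0, 0.001], [-1.0, -0.02, 0.001], [-0.001, -0.001, -1.0]]
wrist_force: [2.9, -0.2, -0.4]
gripper_width: 0.175
gripper_force: 1.3
```

The inner finger touched first, which puts the axis at x≈0.479, as the top camera said. I'll shift 3.5 mm and close.

Call:
{"api": "move_arm", "payload": {
  "series": [
    {"grip": 0.25,"xyz": [0,0,0],"angular": [0,0,0]},
    {"grip": 0.25,"xyz": [-1,-3.5,0],"angular": [0,0,0]},
    {"grip": 0.25,"xyz": [-1,-3.5,0],"angular": [0,0,0]},
    {"grip": 0.14,"xyz": [-1,-3.5,0],"angular": [0,0,0]},
    {"grip": 0.14,"xyz": [-1,-3.5,0],"angular": [0,0,0]},
    {"grip": 0.14,"xyz": [-1,-3.5,0],"angular": [0,0,0]}
  ]
}}

```text
time_s: 8.3
tcp_pos: [0.446, 0.2585, 0.1115]
ee_rot: [[0.02, -1.0, -0.0], [-1.0, -0.02, -0.0], [0.0, 0.0, -1.0]]
wrist_force: [-1.4, -0.7, 0.5]
gripper_width: 0.151
gripper_force: 0.5
```

Call:
{"api": "move_arm", "payload": {
  "series": [
    {"grip": 0.12,"xyz": [0,0,0],"angular": [0,0,0]},
    {"grip": 0.1,"xyz": [0,0,0],"angular": [0,0,0]},
    {"grip": 0.1,"xyz": [0,0,0],"angular": [0,0,0]}
  ]
}}

```text
time_s: 8.6
tcp_pos: [0.4453, 0.2584, 0.1115]
ee_rot: [[0.02, -1.0, -0.001], [-1.0, -0.02, -0.001], [0.001, 0.002, -1.0]]
wrist_force: [-5.0, 1.0, 3.7]
gripper_width: 0.125
gripper_force: 28.5
```

It is gripped at 10.9 mm with 28 N. Now I'll turn about the axis, 32.2 mm along tool −y, while rising slowly.

Call:
{"api": "move_arm", "payload": {
  "series": [
    {"grip": 0.05,"xyz": [-1.9,0.6,0],"angular": [0,0,0.06]},
    {"grip": 0.05,"xyz": [-3.9,0.5,-0.3],"angular": [0,0,0.12]},
    {"grip": 0.05,"xyz": [-5.8,0.2,-0.7],"angular": [0,0,0.18]},
    {"grip": 0.05,"xyz": [-7.7,-0.2,-1],"angular": [0,0,0.24]},
    {"grip": 0.05,"xyz": [-9.5,-0.7,-1.4],"angular": [0,0,0.3]},
    {"grip": 0.05,"xyz": [-11.3,-1.4,-1.8],"angular": [0,0,0.36]},
    {"grip": 0.05,"xyz": [-13.1,-2.1,-2.1],"angular": [0,0,0.42]},
    {"grip": 0.05,"xyz": [-14.9,-2.9,-2.5],"angular": [0,0,0.48]},
    {"grip": 0.05,"xyz": [-16.6,-3.9,-2.8],"angular": [0,0,0.54]},
    {"grip": 0.05,"xyz": [-18.2,-4.9,-3.2],"angular": [0,0,0.6]}
  ]
}}

```text
time_s: 9.6
tcp_pos: [0.4505, 0.276, 0.1137]
ee_rot: [[-0.549, -0.836, -0.001], [-0.836, 0.549, -0.002], [0.003, -0.0, -1.0]]
wrist_force: [0.2, -1.6, -4.5]
gripper_width: 0.123
gripper_force: 31.8
```

The turn is smooth and the forces are small. I'll continue with a little more rise.

Call:
{"api": "move_arm", "payload": {
  "series": [
    {"grip": 0.05,"xyz": [-1.9,-0.1,-0.4],"angular": [0,0,0.06]},
    {"grip": 0.05,"xyz": [-3.9,-0.2,-0.9],"angular": [0,0,0.12]},
    {"grip": 0.05,"xyz": [-5.8,-0.5,-1.4],"angular": [0,0,0.18]},
    {"grip": 0.05,"xyz": [-7.7,-0.9,-1.9],"angular": [0,0,0.24]},
    {"grip": 0.05,"xyz": [-9.5,-1.4,-2.4],"angular": [0,0,0.3]},
    {"grip": 0.05,"xyz": [-11.3,-2.1,-2.9],"angular": [0,0,0.36]},
    {"grip": 0.05,"xyz": [-13.1,-2.8,-3.4],"angular": [0,0,0.42]},
    {"grip": 0.05,"xyz": [-14.9,-3.6,-3.9],"angular": [0,0,0.48]},
    {"grip": 0.05,"xyz": [-16.6,-4.6,-4.4],"angular": [0,0,0.54]},
    {"grip": 0.05,"xyz": [-18.2,-5.6,-4.9],"angular": [0,0,0.6]}
  ]
}}

```text
time_s: 10.6
tcp_pos: [0.4655, 0.2887, 0.1188]
ee_rot: [[-0.925, -0.38, -0.0], [-0.38, 0.925, -0.001], [0.001, -0.001, -1.0]]
wrist_force: [-0.4, 0.4, -1.5]
gripper_width: 0.123
gripper_force: 28.7
```

Call:
{"api": "move_arm", "payload": {
  "series": [
    {"grip": 0.05,"xyz": [-1.9,-0.1,-0.5],"angular": [0,0,0.06]},
    {"grip": 0.05,"xyz": [-3.9,-0.2,-1],"angular": [0,0,0.12]},
    {"grip": 0.05,"xyz": [-5.8,-0.5,-1.5],"angular": [0,0,0.18]},
    {"grip": 0.05,"xyz": [-5.8,-0.5,-2.5],"angular": [0,0,0.18]},
    {"grip": 0.05,"xyz": [-5.8,-0.5,-3.5],"angular": [0,0,0.18]},
    {"grip": 0.05,"xyz": [-5.8,-0.5,-3.5],"angular": [0,0,0.18]}
  ]
}}

```text
time_s: 11.2
tcp_pos: [0.4709, 0.2907, 0.1231]
ee_rot: [[-0.978, -0.21, 0.0], [-0.21, 0.978, -0.0], [-0.0, -0.0, -1.0]]
wrist_force: [0.3, 0.7, -2.3]
gripper_width: 0.116
gripper_force: 29.0
```

Only the liner's weight remains on the wrist, so it is free. I'll lift it straight up.

Call:
{"api": "move_arm", "payload": {
  "series": [
    {"grip": 0.05,"xyz": [0,0,-6],"angular": [0,0,0]},
    {"grip": 0.05,"xyz": [0,0,-15],"angular": [0,0,0]},
    {"grip": 0.05,"xyz": [0,0,-25],"angular": [0,0,0]},
    {"grip": 0.05,"xyz": [0,0,-35],"angular": [0,0,0]},
    {"grip": 0.05,"xyz": [0,0,-45],"angular": [0,0,0]},
    {"grip": 0.05,"xyz": [0,0,-57],"angular": [0,0,0]},
    {"grip": 0.05,"xyz": [0,0,-70],"angular": [0,0,0]},
    {"grip": 0.05,"xyz": [0,0,-85],"angular": [0,0,0]},
    {"grip": 0.05,"xyz": [0,0,-100],"angular": [0,0,0]},
    {"grip": 0.05,"xyz": [0,0,-100],"angular": [0,0,0]}
  ]
}}

```text
time_s: 12.2
tcp_pos: [0.472, 0.2917, 0.2262]
ee_rot: [[-0.978, -0.21, 0.005], [-0.21, 0.978, 0.004], [-0.005, 0.003, -1.0]]
wrist_force: [1.1, 1.3, -2.6]
gripper_width: 0.114
gripper_force: 29.0
```

```bash
python3 - <<'E'
from h import *
np.set_printoptions(precision=4,suppress=True)
cs=cap('side','side6.png');ct=cap('top');s=r.sense();print(s['tcp_pos'],s['ee_rot'],s['joints'],s['wrist_force'])
f=lambda a:cv2.resize(cv2.convertScaleAbs(a[:,:,::-1],alpha=1.3),(400,300),interpolation=cv2.INTER_CUBIC)
cv2.imwrite('pics/z6.png',np.hstack([f(ct['img'][150:300,250:450]),f(cs['img'][150:345,220:480])]))
# tray rim corners per view at z=.02, both views
for c,n,roi in((ct,'top',(360,222,440,280)),(cs,'side',(350,255,455,335))):
    x0,y0,x1,y1=roi;g=cv2.cvtColor(c['img'],cv2.COLOR_RGB2GRAY)[y0:y1,x0:x1];m=(g<125).astype(np.uint8)
    k,lab,st,_=cv2.connectedComponentsWithStats(m,connectivity=8);i=1+np.argmax(st[1:,4])
    W=np.array([ray(c,p[::-1]+np.array([x0,y0]),.02)[:2] for p in np.argwhere(lab==i)],np.float32);print(n,st[i],cv2.minAreaRect(W))
E
```

```text
[0.4707 0.2907 0.2233] [[-0.9779 -0.209  -0.    ]
 [-0.209   0.9779  0.0007]
 [-0.0001  0.0007 -1.    ]] [  48.4807   16.1654  -11.8744   -0.0319  -61.9294 -126.4036] [ 0.0061  0.0777 -2.9361]
top [  6   5  70  42 262] ((0.48745959997177124, -0.12047164142131805), (0.13520874083042145, 0.2173241674900055), 3.4189741611480713)
side [  6   6  90  70 745] ((0.4762246608734131, -0.1193486824631691), (0.14622919261455536, 0.21586373448371887), 3.791579246520996)
```

View pics/z6.png

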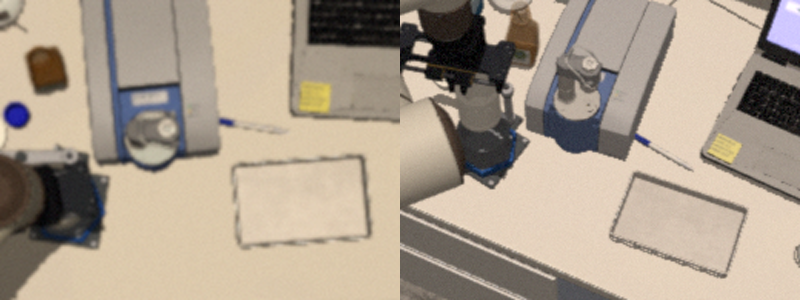

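The liner hangs clear above the jacket, which is still down in the socket (crops: vessel at (70,200) left, (485,150) right; tray centre at (302,203) left). The tray centre is about (0.484, −0.120). I'll carry the liner on a path nearer the robot to pass the instrument.

Call:
{"api": "move_arm", "payload": {
  "series": [
    {"grip": 0.05,"xyz": [13.2,-4.9,0],"angular": [0,0,0]},
    {"grip": 0.05,"xyz": [31,-12.7,0],"angular": [0,0,0]},
    {"grip": 0.05,"xyz": [46.5,-28.8,0],"angular": [0,0,0]},
    {"grip": 0.05,"xyz": [51,-51.1,0],"angular": [0,0,0]},
    {"grip": 0.05,"xyz": [55.5,-73.4,0],"angular": [0,0,0]},
    {"grip": 0.05,"xyz": [59.9,-95.7,0],"angular": [0,0,0]},
    {"grip": 0.05,"xyz": [64.4,-118,0],"angular": [0,0,0]},
    {"grip": 0.05,"xyz": [68.9,-140.3,0],"angular": [0,0,0]},
    {"grip": 0.05,"xyz": [73.4,-162.6,0],"angular": [0,0,0]},
    {"grip": 0.05,"xyz": [76.4,-177.5,0],"angular": [0,0,0]}
  ]
}}

```text
time_s: 13.3
tcp_pos: [0.4323, 0.0996, 0.2222]
ee_rot: [[-0.978, -0.208, -0.002], [-0.208, 0.978, -0.001], [0.003, -0.001, -1.0]]
wrist_force: [-0.2, 0.1, -2.6]
gripper_width: 0.122
gripper_force: 29.0
```

Call:
{"api": "move_arm", "payload": {
  "series": [
    {"grip": 0.05,"xyz": [4,-20,0],"angular": [0,0,0]},
    {"grip": 0.05,"xyz": [9,-42,0],"angular": [0,0,0]},
    {"grip": 0.05,"xyz": [13,-65,0],"angular": [0,0,0]},
    {"grip": 0.05,"xyz": [15,-90,0],"angular": [0,0,0]},
    {"grip": 0.05,"xyz": [15,-115,0],"angular": [0,0,0]},
    {"grip": 0.05,"xyz": [13,-140,0],"angular": [0,0,0]},
    {"grip": 0.05,"xyz": [8,-163,0],"angular": [0,0,0]},
    {"grip": 0.05,"xyz": [3,-182,0],"angular": [0,0,0]},
    {"grip": 0.05,"xyz": [-1.6,-194.3,0],"angular": [0,0,0]},
    {"grip": 0.05,"xyz": [-1.6,-194.3,0],"angular": [0,0,0]}
  ]
}}

```text
time_s: 14.3
tcp_pos: [0.4758, -0.0893, 0.2223]
ee_rot: [[-0.978, -0.207, -0.002], [-0.207, 0.978, -0.0], [0.002, 0.0, -1.0]]
wrist_force: [0.1, -0.3, -2.5]
gripper_width: 0.119
gripper_force: 29.0
```

```bash
python3 - <<'E'
from h import *
np.set_printoptions(precision=4,suppress=True)
cs=cap('side');ct=cap('top');s=r.sense();print(s['tcp_pos'],s['ee_rot'],s['wrist_force'])
f=lambda a:cv2.resize(cv2.convertScaleAbs(a[:,:,::-1],alpha=1.3),(400,300),interpolation=cv2.INTER_CUBIC)
cv2.imwrite('pics/z7.png',np.hstack([f(ct['img'][180:300,290:450]),f(cs['img'][190:340,290:490])]))
E
```

```text
[ 0.475  -0.0883  0.2225] [[-0.978  -0.2087 -0.0017]
 [-0.2087  0.978   0.0002]
 [ 0.0016  0.0006 -1.    ]] [-0.7647 -0.4147 -2.834 ]
```

View pics/z7.png

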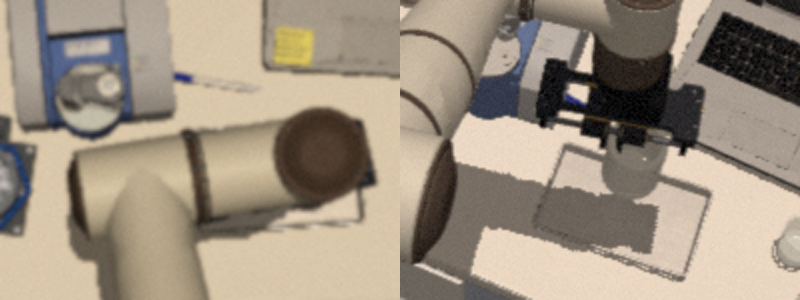

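The liner hangs upright over the tray (right crop (632,165), tray centre (622,212) on the bench below). I'll lower it to about 6 mm above the floor, then creep down.

Call:
{"api": "move_arm", "payload": {
  "series": [
    {"grip": 0.05,"xyz": [0,0,10],"angular": [0,0,0]},
    {"grip": 0.05,"xyz": [0,0,28],"angular": [0,0,0]},
    {"grip": 0.05,"xyz": [0,0,46],"angular": [0,0,0]},
    {"grip": 0.05,"xyz": [0,0,64],"angular": [0,0,0]},
    {"grip": 0.05,"xyz": [0,0,80],"angular": [0,0,0]},
    {"grip": 0.05,"xyz": [0,0,94],"angular": [0,0,0]},
    {"grip": 0.05,"xyz": [0,0,106],"angular": [0,0,0]},
    {"grip": 0.05,"xyz": [0,0,114],"angular": [0,0,0]},
    {"grip": 0.05,"xyz": [0,0,119],"angular": [0,0,0]},
    {"grip": 0.05,"xyz": [0,0,119],"angular": [0,0,0]}
  ]
}}

```text
time_s: 15.4
tcp_pos: [0.4751, -0.0882, 0.1036]
ee_rot: [[-0.978, -0.21, -0.001], [-0.21, 0.978, -0.0], [0.001, 0.0, -1.0]]
wrist_force: [-0.1, -0.0, -2.4]
gripper_width: 0.12
gripper_force: 29.0
```

Call:
{"api": "move_arm", "payload": {
  "series": [
    {"grip": 0.05,"xyz": [0,0,1],"angular": [0,0,0]},
    {"grip": 0.05,"xyz": [0,0,2],"angular": [0,0,0]},
    {"grip": 0.05,"xyz": [0,0,3],"angular": [0,0,0]},
    {"grip": 0.05,"xyz": [0,0,4],"angular": [0,0,0]},
    {"grip": 0.05,"xyz": [0,0,5],"angular": [0,0,0]},
    {"grip": 0.05,"xyz": [0,0,5],"angular": [0,0,0]}
  ]
}}

```text
time_s: 16.0
tcp_pos: [0.4754, -0.0885, 0.0991]
ee_rot: [[-0.978, -0.209, -0.0], [-0.209, 0.978, 0.0], [0.0, 0.0, -1.0]]
wrist_force: [-0.2, -0.0, -2.5]
gripper_width: 0.118
gripper_force: 29.0
```

Call:
{"api": "move_arm", "payload": {
  "series": [
    {"grip": 0.05,"xyz": [0,0,0.7],"angular": [0,0,0]},
    {"grip": 0.05,"xyz": [0,0,1.4],"angular": [0,0,0]},
    {"grip": 0.05,"xyz": [0,0,2.1],"angular": [0,0,0]},
    {"grip": 0.05,"xyz": [0,0,2.8],"angular": [0,0,0]},
    {"grip": 0.05,"xyz": [0,0,2.8],"angular": [0,0,0]}
  ]
}}

```text
time_s: 16.5
tcp_pos: [0.4755, -0.0884, 0.0965]
ee_rot: [[-0.978, -0.209, -0.0], [-0.209, 0.978, -0.0], [0.0, 0.0, -1.0]]
wrist_force: [-0.7, 1.2, 0.3]
gripper_width: 0.115
gripper_force: 29.0
```

The tray now carries the liner's weight. I'll press 0.4 mm more, release and withdraw upward.

Call:
{"api": "move_arm", "payload": {
  "series": [
    {"grip": 0.05,"xyz": [0,0,0.4],"angular": [0,0,0]},
    {"grip": 0.05,"xyz": [0,0,0.4],"angular": [0,0,0]},
    {"grip": 0.16,"xyz": [0,0,0.4],"angular": [0,0,0]},
    {"grip": 0.3,"xyz": [0,0,0.4],"angular": [0,0,0]},
    {"grip": 0.35,"xyz": [0,0,0.4],"angular": [0,0,0]},
    {"grip": 0.35,"xyz": [0,0,0.4],"angular": [0,0,0]},
    {"grip": 0.35,"xyz": [0,0,0.4],"angular": [0,0,0]}
  ]
}}

```text
time_s: 17.2
tcp_pos: [0.4757, -0.0885, 0.0959]
ee_rot: [[-0.978, -0.209, 0.0], [-0.209, 0.978, -0.0], [-0.0, -0.0, -1.0]]
wrist_force: [0.0, -1.1, -0.3]
gripper_width: 0.338
gripper_force: 0.0
```

Call:
{"api": "move_arm", "payload": {
  "series": [
    {"grip": 0.35,"xyz": [0,0,-6],"angular": [0,0,0]},
    {"grip": 0.35,"xyz": [0,0,-14],"angular": [0,0,0]},
    {"grip": 0.35,"xyz": [0,0,-24],"angular": [0,0,0]},
    {"grip": 0.35,"xyz": [0,0,-44],"angular": [0,0,0]},
    {"grip": 0.35,"xyz": [0,0,-74],"angular": [0,0,0]},
    {"grip": 0.35,"xyz": [0,0,-110],"angular": [0,0,0]},
    {"grip": 0.35,"xyz": [40,0,-120],"angular": [0,0,0]},
    {"grip": 0.35,"xyz": [70,0,-120],"angular": [0,0,0]},
    {"grip": 0.35,"xyz": [70,0,-120],"angular": [0,0,0]},
    {"grip": 0.35,"xyz": [70,0,-120],"angular": [0,0,0]}
  ]
}}

```text
time_s: 18.2
tcp_pos: [0.4072, -0.1032, 0.2172]
ee_rot: [[-0.978, -0.209, 0.003], [-0.209, 0.978, 0.0], [-0.003, -0.001, -1.0]]
wrist_force: [0.9, 0.6, 0.1]
gripper_width: 0.352
gripper_force: 0.0
```

```bash
python3 - <<'E'
from h import *
np.set_printoptions(precision=4,suppress=True)
cs=cap('side');ct=cap('top');s=r.sense();print(s['time_s'],s['tcp_pos'],s['wrist_force'])
f=lambda a:cv2.resize(cv2.convertScaleAbs(a[:,:,::-1],alpha=1.3),(400,300),interpolation=cv2.INTER_CUBIC)
cv2.imwrite('pics/z8.png',np.hstack([f(ct['img'][150:300,250:450]),f(cs['img'][150:345,220:480])]))
E
```

```text
18.3 [ 0.408  -0.103   0.2165] [ 0.5902 -0.432  -0.2535]
```

View pics/z8.png

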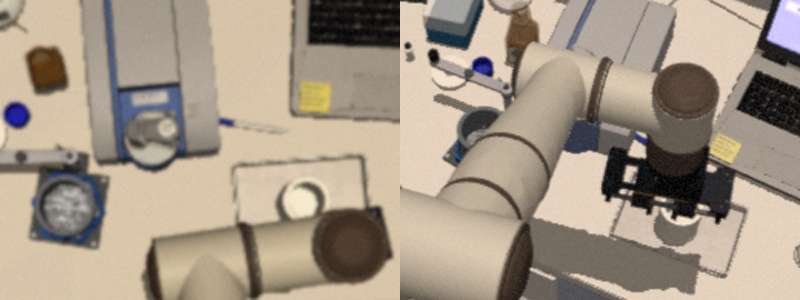

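The liner stands upright in the middle of the tray (left crop (303,198)), the jacket is empty and down in the holder (68,208), and the bar is stowed. I'll hand in.

```bash
python3 -c "
from station import r
print(r.finish_job())"
```

```text
the job is handed in; nothing more can be done
None
```

I handed the job in at about 18 s of the 61 s allowed: the bar is against its stop, the jacket is still down in the holder, and the liner stands upright near the middle of the tray with nothing seen knocked over; no verdict was returned.

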